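# Set the curing lamp arm over a freshly glued box

## Task

Swing the stand's hinged lamp arm all the way up by its black handle bar, then stand the small open greyboard box upright, in the middle of the blue pad and square with it, setting it down rather than dropping it. Then bring the lamp arm down until it lines up with the orange marker, and let go so that it stays there. The glue is wet, so keep the box upright throughout, do not shift the marker, and leave everything else standing where it is.

Things in the scene. Friction and masses are not known exactly. Their poses are not given: they have to be found in the camera images.
- stand: White fixed stand, base 240 (x) x 180 (y) x 18 mm, grey hinge brackets 137 mm high near its +x end at y = +-74 mm, joined by a block 48 mm high. Origin: centre of the base's underside; z up; -x is its front, where the handle is. Lamp arm and orange marker turn on one level axis, along y, 100 mm above the table at x = +80 mm.
- pad_centre (a point): Centre of the top face of the blue square pad on the stand's bed (pad 84 x 84 mm, its top 20 mm above the table and 2 mm proud of the bed), at (-20, 0, 20) mm in the stand's frame; axes as the stand's, parallel with the pad's edges.
- lamp_hinge (a point): Point on the common hinge axis midway between the brackets, at (80, 0, 100) mm in the stand's frame; axes as the stand's.
- lamp_arm (a joint): Angle of the lamp arm (rad): 0 = level, forward over the pad; grows as the handle is raised; 1.7 = stop, just past upright. Friction holds it; it takes 3 to 7 N at the handle. Two aluminium side bars, 8 mm thick, at y = +-60 mm; white hood (75 mm along the arm, 112 wide, 28 thick) centred 100 mm from the hinge. The lamp clears a box on the pad at every angle.
- lamp_handle (a point): Middle of the black round handle bar, 20 mm in diameter, along the stand's y, 112 mm free length between the yoke's side bars, 200 mm from the hinge axis. Its x axis runs along the arm towards the hinge, y along the bar.
- marker (a joint): Angle of the orange marker (rad), measured as the arm's: the arm is set right when joint lamp_arm equals joint marker. Stiff; not to be moved.
- marker_tip (a point): Free end of the orange marker, a flat finger 100 mm long and 8 mm wide outside the +y bracket (86 mm to +y of the stand's middle), turning on the same axis as the arm; its x axis runs along the marker towards the hinge.
- box: The glued box: open-topped square greyboard box, brown tape at its corners, 64 x 64 mm outside, 42 mm high, walls 4 mm, about 0.09 kg. Origin: centre of its underside, x and y square to its walls, z up. Grip across either pair of outer walls. Starts in any of five places left of the stand; jar, tape, cup and can stand in the others, 100 to 180 mm apart.
- glue_jar: Bystander: white jar with black cap, 64 mm in diameter, 85 mm high; origin centre of its underside.
- tape_roll: Bystander: brown roll of tape lying flat, 70 mm in diameter, 36 mm high; origin centre of its underside.
- brush_cup: Bystander: blue cup with three brushes, 66 mm in diameter, 166 mm high over the brushes; origin centre of its underside.
- varnish_can: Bystander: can with green label, 66 mm in diameter, 100 mm high; origin centre of its underside.
- weight: Bystander: dark steel weight 90 x 45 x 40 mm with a brass knob up to 60 mm, right of the stand; origin centre of its underside.
- jar_lid: Bystander: flat black jar lid, 68 mm in diameter, 12 mm high, front right of the stand; origin centre of its underside.

How it is judged:
On the way, in this order (a step that is already met when the one before it is completed fails the run):
1. the lamp arm is swung all the way up (past 1.45 rad) (value of joint lamp_arm above 1.45 rad), for 0.2 s.
2. with the arm still up, the box stands released in the middle of the blue pad, square with it (horizontal distance between box and pad_centre below 0.015 m and z of box in the frame of pad_centre below 0.005 m and angle between box's own z axis and vertical below 0.08 rad and (angle between the x axis of box and the x axis of pad_centre, either way round below 0.2 rad or angle between the x axis of box and the y axis of pad_centre, either way round below 0.2 rad) and linear speed of box below 0.03 m/s and contact force between the fingers and box below 0.05 N and value of joint lamp_arm above 1.35 rad), for 0.2 s.
At the end, for the whole second after the job is handed in: The lamp arm rests, released, within 0.07 rad (4 degrees) of the orange marker; the box stands upright, flat and released on the blue pad, its centre within 15 mm of the pad's and its sides within 0.2 rad of the pad's edges; the marker has moved less than 6 mm and every bystander less than 30 mm (horizontal distance between box and pad_centre below 0.015 m and z of box in the frame of pad_centre below 0.005 m and angle between box's own z axis and vertical below 0.08 rad and (angle between the x axis of box and the x axis of pad_centre, either way round below 0.2 rad or angle between the x axis of box and the y axis of pad_centre, either way round below 0.2 rad) and linear speed of box below 0.03 m/s and contact force between the fingers and box below 0.05 N and angle between the x axis of lamp_handle and the x axis of marker_tip, either way round below 0.07 rad and velocity of joint lamp_arm between -0.03 and 0.03 rad/s and distance of each of glue_jar, tape_roll, brush_cup, varnish_can, weight, jar_lid from where it was at the start of the episode below 0.03 m and distance of marker_tip from where it was at the start of the episode below 0.006 m); the robot touches nothing.
It fails at once if the box is tipped more than 0.5 rad (angle between box's own z axis and vertical above 0.5 rad).
It fails at once if the box is dropped (falls free, more than 12 mm above the pad, over the stand) (horizontal distance between box and pad_centre below 0.15 m and z of box in the frame of pad_centre above 0.012 m and contact force between the fingers and box below 0.01 N and linear speed of box above 0.3 m/s).
It fails at once if the orange marker is shifted by more than 6 mm at its tip (distance of marker_tip from where it was at the start of the episode above 0.006 m).
It fails at once if a bystander (jar, tape, cup, can, weight, lid) is moved more than 30 mm or knocked over (distance of any of glue_jar, tape_roll, brush_cup, varnish_can, weight, jar_lid from where it was at the start of the episode above 0.03 m or angle between any of glue_jar, tape_roll, brush_cup, varnish_can, weight, jar_lid's own z axis and vertical above 0.5 rad).
It also fails if it takes over 69 s, if anything falls off the work surface, if the arm or the gripper's body presses on something with over 40 N, if the wrist force passes 120 N, or if a joint passes its speed limit or range.

## Robot

A 7-joint arm with a two-finger parallel gripper is mounted at the origin on the work surface. World frame = base frame: x ahead of the robot, y to its left, z up, the work surface at z = 0. Lengths are in m, angles in rad, forces in N, time in s.
With the tool pointing down it reaches from about 0.425 to 0.825 m from the base axis. Payload 3.6 kg.
Tool frame: the origin (TCP) lies at the very end of the fingers, on their centre line; the grasp point (between the pads) lies 19 mm behind it; z points along the fingers, y is the line along which they close (so a half turn about z gives the same grasp; the last joint's range is limited). The gripper opens to 93 mm and grips with 3 to 60 N. Pads are 15 mm wide; open, the fingers measure 128 mm over their backs; the gripper's body (75 mm by 188 mm) begins 65 mm behind the grasp point.
Start: joints at [-1.202, 0.615, -0.013, 1.423, 0.008, 1.103, -0.04], TCP at [0.25, 0.6, 0.197] pointing down, gripper open.
Joint ranges: [-3.12, 3.12], [-0.3, 2.06], [-1.34, 1.32], [0.26, 2.42], [-1.36, 4.5], [0.01, 1.98], [-2.84, 2.84]. Speed limits (rad/s): [2.79, 2.79, 3.14, 3.14, 3.14, 3.14, 3.14].

## Interface

Orientations are given as a unit quaternion [w, x, y, z].
In Python, from workcell import move_ptp, movel, move_joints, set_gripper, pause, inverse_kinematics, sense, capture, PlanningError, sign_off, masks_of, mark_of gives the robot as it stands. Calls block until the motion is done:
- move_ptp(position, orientation): joint-space move of the TCP to a pose.
- movel(position, max_speed=0.15, orientation=None, guard=None): straight line of the TCP; orientation=None keeps the orientation; max_speed is the mean speed in m/s. With guard (N) it stops when the force on the tool has changed by that much, and returns True; else False.
- move_joints(angles): joint-space move.
- set_gripper(opening, effort=None): opening from 0.0 (shut) to 1.0 (fully open); effort is the grip in N (None keeps the last); returns when the fingers have stopped.
- pause(seconds).
- inverse_kinematics(position, orientation): joint angles nearest the present ones, or None.
- sense(): the state.
- capture(name): name is "scene" or "top" or "wrist"; returns a dict with "img" (400x640x3 uint8, blue, green, red), "K" (3x3 intrinsics, pixels), "distortion" ([k1, k2, p1, p2, k3] as OpenCV has them; the pictures are not rectified), "pose" (4x4, takes a point from camera to world coordinates). Camera axes: x right, y up, looking along -z (the intrinsics and any distortion apply to the point x, -y, -z); pixel columns grow to the right and rows downward; lengths in m; the calibration is good to about 2 mm. A picture is of the moment at which its call begins. There is no depth.
A pose or a line that the arm cannot do raises PlanningError and nothing moves.
- sign_off(): hands the job in; it is judged then, once.
Trained networks look in the newest picture that a camera, given by its name, has taken for a name from the list of things; names that differ only in an ending like _2 or _b are one class to them, and where a whole thing is asked for, a point or a joint stands for the part that bears it (a point fixed in the world has none). Each returns a list of dicts, best first, with "score" (0 to 1); they miss things now and then, are a little off and sometimes report something else, mostly with a low value. They report only what shows in the picture. A call takes as long as a camera call.
- masks_of(camera, label): "mask" (400x640 bool, what is visible of it) and "location" ([row, column] in pixels, amid what is visible of it).
- mark_of(camera, label): "location" ([row, column] in pixels: a listed point, or the origin of a listed thing).
The state is a dict: "time": time; "q": joint angles; "dq": joint speeds; "effort": joint torques, N m; "position": TCP position; "tcp_rot": TCP orientation; "ft_force": force on the tool from outside, world axes, zero at the start; "ft_torque": the same for the moment, N m; "gripper_width": opening from 0.0 (shut) to 1.0 (fully open); "gripper_force": force on a finger pad.
Only numpy, scipy, OpenCV 4.12 (cv2) and the standard library are available. Lean on these libraries where they do the work, as an engineer would, in place of code of your own. Each camera call takes 0.05 s, during which the arm holds its last target. There are 200 camera calls.

## Working session

There is one attempt and no reset: what is moved stays moved. The work goes in short steps, each a Python script; the robot and the scene stay as the last script left them, time stands still between calls to the robot, and variables do not carry over. Pictures are saved under pics/ and viewed, at most 11 in all, crops included, and the job is handed in when it is done.

```bash
mkdir -p pics
cat > h.py <<'E'
import numpy as np, cv2
from workcell import *
from scipy.spatial.transform import Rotation as R
def ray(c,loc):
    d=np.array(c["distortion"],float)
    u=cv2.undistortPoints(np.array([[[loc[1],loc[0]]]],float),np.array(c["K"],float),d)[0,0]
    T=np.array(c["pose"]); v=T[:3,:3]@np.array([u[0],-u[1],-1]); return T[:3,3],v
def onz(c,loc,z):
    o,v=ray(c,loc); return o+v*(z-o[2])/v[2]
def proj(c,P):
    T=np.array(c["pose"]); p=(np.atleast_2d(P)-T[:3,3])@T[:3,:3]; p=p*[1,-1,-1]
    return cv2.projectPoints(p,np.zeros(3),np.zeros(3),np.array(c["K"],float),np.array(c["distortion"],float))[0][:,0,::-1]
def tri(cs,ls):
    A=np.zeros((3,3));b=np.zeros(3)
    for c,l in zip(cs,ls):
        o,v=ray(c,l); v/=np.linalg.norm(v); M=np.eye(3)-np.outer(v,v); A+=M;b+=M@o
    return np.linalg.solve(A,b)
def quat(M):
    q=R.from_matrix(M).as_quat(); return [float(q[3]),*map(float,q[:3])]
def down(yaw): # tool down, tool y axis at world angle yaw
    y=np.array([np.cos(yaw),np.sin(yaw),0]); z=np.array([0,0,-1.]); return quat(np.c_[np.cross(y,z),y,z])
E
cat > a.py <<'E'
from h import *
np.set_printoptions(precision=4,suppress=True)
cs={n:capture(n) for n in("scene","top","wrist")}
for n,c in cs.items(): cv2.imwrite(f"pics/{n}0.png",c["img"]); print(n,np.array(c["pose"])[:3,3])
for l in["stand","pad_centre","lamp_hinge","lamp_handle","marker_tip","box","glue_jar","tape_roll","brush_cup","varnish_can","weight","jar_lid"]:
    for n in("scene","top"):
        r=mark_of(n,l)[:2]; print(l,n,[(np.round(x["location"],1),round(x["score"],2),onz(cs[n],x["location"],{"pad_centre":.02,"lamp_hinge":.1}.get(l,0))) for x in r])
E
python3 a.py
```

```text
scene [ 0.98   -0.8091  0.9228]
top [0.3436 0.0431 1.0325]
wrist [0.1717 0.6316 0.3832]
stand scene [(array([285.3, 292.6]), 0.76, array([ 0.5484, -0.1808,  0.    ]))]
stand top [(array([182.4, 405.2]), 0.9, array([ 0.5484, -0.1782,  0.    ]))]
pad_centre scene [(array([223.3, 261.4]), 0.74, array([ 0.3616, -0.0499,  0.02  ])), (array([277. , 290.5]), 0.73, array([ 0.539 , -0.1746,  0.02  ]))]
pad_centre top [(array([182.3, 407.3]), 0.97, array([ 0.5446, -0.1791,  0.02  ]))]
lamp_hinge scene [(array([279.5, 317.3]), 0.84, array([ 0.6347, -0.2063,  0.1   ]))]
lamp_hinge top [(array([135.1, 414.7]), 0.71, array([ 0.6373, -0.1861,  0.1   ]))]
lamp_handle scene [(array([221.8, 262. ]), 0.93, array([ 0.3457, -0.027 , -0.    ]))]
lamp_handle top [(array([221.8, 408.5]), 0.74, array([ 0.4511, -0.1801,  0.    ])), (array([221.9, 262.5]), 0.65, array([0.4618, 0.1728, 0.    ]))]
marker_tip scene [(array([218.1, 320.2]), 0.57, array([0.4834, 0.0723, 0.    ]))]
marker_tip top [(array([158.4, 377.4]), 0.51, array([ 0.611, -0.113,  0.   ]))]
box scene [(array([175.8, 344.5]), 0.77, array([0.4499, 
[... 620 characters left out ...]
1745, 0.    ])), (array([154.1, 382.6]), 0.48, array([ 0.6217, -0.1266,  0.    ]))]
varnish_can scene [(array([157.8, 373.8]), 0.74, array([0.4895, 0.4326, 0.    ])), (array([184. , 380.8]), 0.39, array([0.5704, 0.3109, 0.    ]))]
varnish_can top [(array([208.3, 154.3]), 0.66, array([0.5027, 0.4412, 0.    ])), (array([183.6, 406. ]), 0.54, array([ 0.5454, -0.18  ,  0.    ]))]
weight scene [(array([329.4, 262.5]), 0.64, array([ 0.5583, -0.3261,  0.    ]))]
weight top [(array([171.3, 462.1]), 0.68, array([ 0.5725, -0.3235,  0.    ]))]
jar_lid scene [(array([285.7, 216.6]), 0.76, array([ 0.3841, -0.2788, -0.    ]))]
jar_lid top [(array([246.5, 449.5]), 0.98, array([ 0.3878, -0.2765,  0.    ]))]
```

View pics/scene0.png

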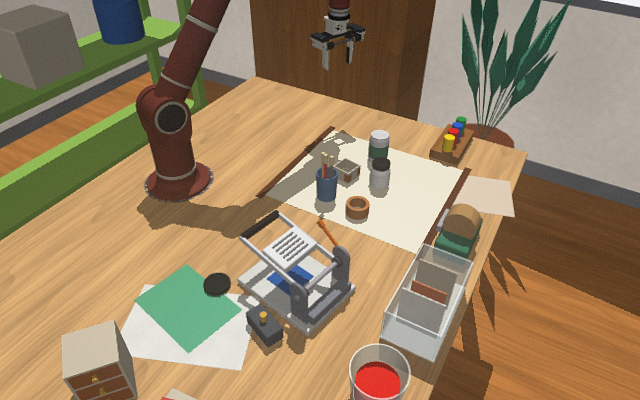

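View pics/top0.png

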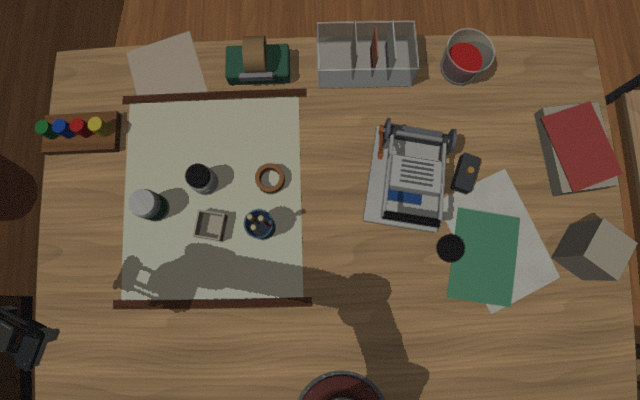

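The scene view shows the lamp half raised, with its handle at about (262,222) and the marker tip at about (319,220). The top view shows the box at (210,226), between the cup (260,224), jar (200,178) and can (148,205). The stand is turned slightly, about -0.1 rad. Next I fit the stand, arm, marker and box model to the marks and masks.

```bash
cat > b.py <<'E'
from h import *
from scipy.optimize import least_squares
np.set_printoptions(precision=4,suppress=True)
cs={n:capture(n) for n in("scene","top")}
obs=[]
def near(n,l,p=None):
    for x in mark_of(n,l):
        if p is None or np.hypot(*(np.array(x["location"])-p))<25: return np.array(x["location"])
for n,hp,mp in(("scene",(222,262),(219,319)),("top",(220,410),(155,380))):
    for l in("stand","pad_centre","lamp_hinge","lamp_handle","marker_tip"):
        p={"lamp_handle":hp,"marker_tip":mp,"pad_centre":{"scene":(277,290),"top":(182,407)}[n]}.get(l)
        r=near(n,l,p)
        if r is not None: obs.append((n,l,r))
def hb(n,p):
    for x in masks_of(n,"lamp_handle"):
        m=x["mask"]; ys,xs=np.nonzero(m); print(n,"handle mask",m.sum(),x["location"],round(x["score"],2),xs.min(),xs.max(),ys.min(),ys.max())
for n in cs: hb(n,0)
# base front corners by eye in top
def model(p):
    x,y,w,a,m=p; Rz=R.from_euler("z",w).as_matrix(); t=np.array([x,y,0])
    P={"stand":(0,0,0),"pad_centre":(-.02,0,.02),"lamp_hinge":(.08,0,.1),"lamp_handle":(.08-.2*np.cos(a),0,.1+.2*np.sin(a)),
       "marker_tip":(.08-.1*np.cos(m),.086,.1+.1*np.sin(m)),"fl":(-.12,.09,.018),"fr":(-.12,-.09,.018)}
    return {k:Rz@v+t for k,v in P.items()}
obs+= [("top","fl",np.array([221.,365.])),("top","fr",np.array([229.5,437.]))]
def res(p):
    M=model(p); return np.concatenate([proj(cs[n],M[l])[0]-o for n,l,o in obs])
s=least_squares(res,[.55,-.18,-.1,.4,.9],loss="soft_l1")
print(s.x); r=res(s.x).reshape(-1,2)
for (n,l,o),e in zip(obs,r): print(n,l,o,e)
np.save("stand.npy",s.x)
b=[x for x in masks_of("top","box")][0]; print(b["score"],b["location"])
ys,xs=np.nonzero(b["mask"]); pts=np.array([onz(cs["top"],(i,j),.042)[:2] for i,j in zip(ys,xs)],np.float32)
print(cv2.minAreaRect(pts))
c=cs["top"]["img"][90:260,330:500]; cv2.imwrite("pics/crop1.png",cv2.resize(c,None,fx=3.4,fy=3.4,interpolation=cv2.INTER_CUBIC))
E
python3 b.py
```

```text
scene handle mask 2371 [244.5, 286.8] 0.82 239 342 211 294
top handle mask 3039 [180.8, 411.9] 0.59 381 447 126 227
[ 0.5548 -0.1768 -0.1927  0.2142  0.7039]
scene pad_centre [274.6 291.6] [ 1.3815 -2.0224]
scene lamp_hinge [279.5 318.7] [-4.3581  1.1962]
scene lamp_handle [222.5 261.3] [ 0.6538 -1.6546]
scene marker_tip [219.2 319.6] [ 1.2723 -0.0211]
top stand [181.2 404.9] [-1.3256 -0.446 ]
top pad_centre [185.3 405.1] [ 0.8919 -0.0479]
top lamp_hinge [137.  416.8] [-0.2648  0.652 ]
top lamp_handle [219.9 410. ] [-0.6987  0.9152]
top marker_tip [155.7 380.6] [-0.4417 -0.9818]
top fl [221. 365.] [ 0.1855 -2.9337]
top fr [229.5 437. ] [ 3.6665 -0.3408]
0.69 [229.4, 209.4]
((0.452140748500824, 0.29110562801361084), (0.07201723009347916, 0.062105268239974976), 77.8823013305664)
```

View pics/crop1.png

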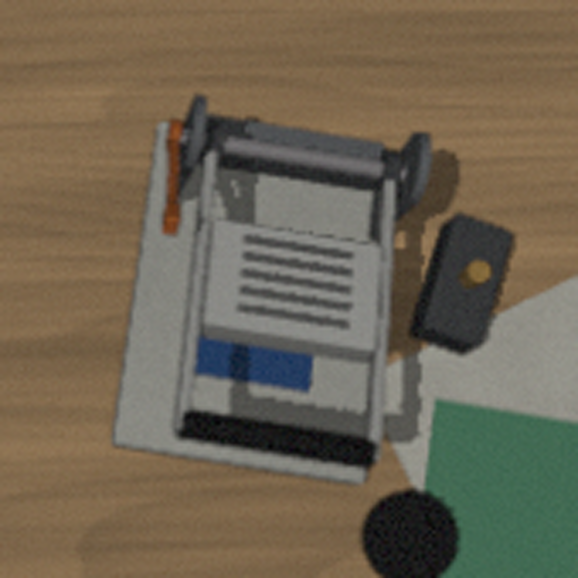

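The crop gives the base corners and a handle slope of about 0.15 rad. I'll refit with these corners, grasp the handle and swing it up.

```bash
python3 - <<'E'
s=open('b.py').read()
i=s.index('obs+='); j=s.index('def res')
s=s[:i]+'''obs+=[("top",k,np.array(v)) for k,v in(("fl",(220.3,363.5)),("fr",(231.8,436.5)),("bl",(125.9,376.2)),("hl",(216.5,383)),("hr",(225,440)))]*2
'''+s[j:]
s=s.replace('"fl":','"bl":(.12,.09,.018),"hl":(.08-.2*np.cos(a),.064,.1+.2*np.sin(a)),"hr":(.08-.2*np.cos(a),-.064,.1+.2*np.sin(a)),"fl":').replace('for n in cs: hb(n,0)','')
s=s[:s.index('b=[x for')]
open('b.py','w').write(s)
E
python3 b.py
cat > c.py <<'E'
from h import *
x,y,w,a,m=np.load("stand.npy")
Rz=R.from_euler("z",w).as_matrix()
S=lambda p: Rz@np.array(p,float)+[x,y,0]
def hp(a): return S((.08-.2*np.cos(a),0,.1+.2*np.sin(a)))
def hq(t=0): # closing along stand x, tool leaning: z axis tilted by t toward stand +x
    best=down(w+np.pi); return best
E
python3 - <<'E'
from c import *
for yaw in(w,w+np.pi):
  for t in(a,1.6):
    print(yaw,t,inverse_kinematics(hp(t)-[0,0,.019],down(yaw)))
E
```

```text
[ 0.5564 -0.1789 -0.1875  0.1474  0.6844]
scene stand [288.2 295.9] [-2.1755 -0.2099]
scene pad_centre [280.2 289.4] [-3.4075  0.2378]
scene lamp_hinge [281.2 319. ] [-5.3017  1.1654]
scene lamp_handle [222.1 264.9] [ 5.3637 -5.6679]
scene marker_tip [221.6 318.7] [-0.2576  0.4906]
top stand [180.8 404.3] [-1.5787  0.9388]
top pad_centre [184.1 405.6] [1.4285 0.2968]
top lamp_hinge [134.2 417.3] [1.818  0.8139]
top lamp_handle [221.2 409.1] [-0.8919  1.5453]
top marker_tip [155.3 381.2] [ 0.1554 -0.8605]
top fl [220.3 363.5] [ 0.4274 -0.3703]
top fr [231.8 436.5] [0.5192 1.2369]
top bl [125.9 376.2] [-0.7091  0.2478]
top hl [216.5 383. ] [-0.8292 -2.1239]
top hr [225 440] [-0.097   0.2056]
top fl [220.3 363.5] [ 0.4274 -0.3703]
top fr [231.8 436.5] [0.5192 1.2369]
top bl [125.9 376.2] [-0.7091  0.2478]
top hl [216.5 383. ] [-0.8292 -2.1239]
top hr [225 440] [-0.097   0.2056]
-0.18751774540463367 0.14740441215955574 [-0.18337694  0.54889023  0.71094175  2.05320464 -0.5366292   0.72876444
  0.68037413]
-0.18751774540463367 1.6 [-0.04201568  0.64961284  0.61087561  1.23356816 -0.36228194  1.36525636
  0.35632683]
2.9540749081851594 0.14740441215955574 [-0.39410373  0.72410258  1.13351906  2.05832849 -0.84699805  0.92884122
 -2.11487024]
2.9540749081851594 1.6 [-0.22914411  0.8019666   1.13350045  1.24045296 -0.71069894  1.50837043
 -2.52573868]
```

Run:
```python
from c import *
np.set_printoptions(precision=4,suppress=True)
q=sense()["position"]; 
movel([q[0],q[1],.40],max_speed=.4)
set_gripper(.5,30)
p=hp(.18); move_ptp([p[0],p[1],.32],down(w))
cs={n:capture(n) for n in("wrist","scene","top")}
cv2.imwrite("pics/w1.png",cs["wrist"]["img"])
for l in("lamp_handle","pad_centre","marker_tip","lamp_hinge","stand"):
    L={n:mark_of(n,l) for n in cs}
    for n in cs: print(l,n,[(np.round(k["location"],1),round(k["score"],2)) for k in L[n][:2]])
    ok=[n for n in cs if L[n]]
    if len(ok)>1:print(tri([cs[n] for n in ok],[L[n][0]["location"] for n in ok]))
for k in("scene","top","wrist"):print(k,proj(cs[k],[p,S((-.02,0,.02))]))
print(sense()["time"],p)
```

```text
lamp_handle wrist [(array([180.4, 322.7]), 0.8)]
lamp_handle scene [(array([221.7, 260.3]), 0.72)]
lamp_handle top [(array([219.8, 409.2]), 0.83)]
[ 0.4419 -0.1532  0.1461]
pad_centre wrist [(array([159.8, 381.7]), 0.76)]
pad_centre scene [(array([277.9, 291.8]), 0.69), (array([328.9, 262.7]), 0.23)]
pad_centre top [(array([184.6, 404.7]), 0.66), (array([133.9, 418.6]), 0.32)]
[ 0.5411 -0.1717  0.0149]
marker_tip wrist [(array([109.5, 430. ]), 0.75)]
marker_tip scene [(array([219.3, 319.5]), 0.68), (array([173.7, 345.7]), 0.51)]
marker_tip top [(array([155.2, 381.7]), 0.69)]
[ 0.5748 -0.0949  0.17  ]
lamp_hinge wrist [(array([172.4, 458.1]), 0.63)]
lamp_hinge scene [(array([275.9, 318.8]), 0.81)]
lamp_hinge top [(array([137.1, 416.7]), 0.71), (array([225. , 263.9]), 0.2)]
[ 0.6328 -0.1918  0.0974]
stand wrist [(array([161.8, 391.7]), 0.68)]
stand scene [(array([287.5, 293.4]), 0.57)]
stand top [(array([181. , 406.5]), 0.85)]
[ 0.5557 -0.182  -0.0022]
scene [[225.7547 259.3339]
 [276.7925 289.6378]]
top [[219.4635 411.3547]
 [185.5285 405.8968]]
wrist [[179.0915 321.6649]
 [163.9567 379.475 ]]
7.925 [ 0.4417 -0.1571  0.1358]
```

View pics/w1.png

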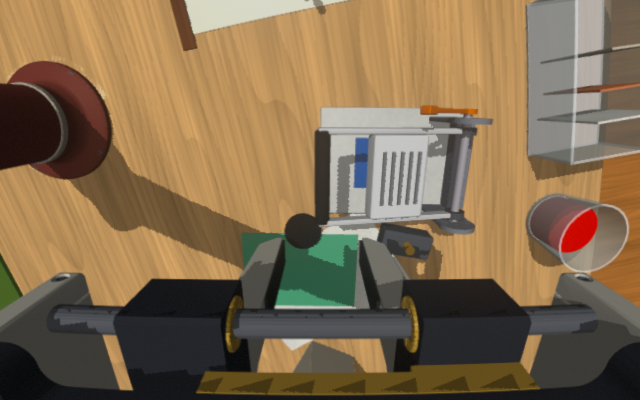

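The wrist view shows the handle vertical at column 322, rows 130–224, so it is square to the tool. The marks triangulate well across the three cameras, with the arm at about 0.23 rad and the marker at about 0.77. Next I grasp the handle and raise the arm.

```bash
python3 - <<'E'
import numpy as np
# stand so that hinge ~ (.635,-.190), yaw -.19
w=-.19; H=np.array([.6345,-.1905]); xy=H-.08*np.array([np.cos(w),np.sin(w)])
np.save("stand.npy",[*xy,w,.232,.775]); print(xy)
E
python3 - <<'E'
from c import *
p=hp(a); print(p)
movel([p[0],p[1],.20],max_speed=.2,orientation=down(w))
g=movel([p[0],p[1],p[2]-.017],max_speed=.06,guard=8); print("guard",g,sense()["position"])
set_gripper(0.0,30); s=sense(); print(s["gripper_width"],s["gripper_force"],s["ft_force"])
E
```

```text
[ 0.55593966 -0.17539129]
[ 0.44336103 -0.15374018  0.14598488]
guard False [ 0.44364957 -0.15387421  0.12930441]
0.005508024759540242 0.0 [0.34351268 0.01386362 0.79320902]
```

Run:
```python
from c import *
np.set_printoptions(precision=4,suppress=True)
cs={n:capture(n) for n in("wrist","scene","top")}
a_=cs["scene"]["img"][150:330,180:400]; b_=cs["wrist"]["img"]
cv2.imwrite("pics/g1.png",np.hstack([cv2.resize(a_,(489,400)),b_[:,240:550]]))
for l in("lamp_handle","lamp_hinge"):
    L={n:mark_of(n,l) for n in cs}
    for n in cs: print(l,n,[(np.round(k["location"],1),round(k["score"],2)) for k in L[n][:2]])
```

```text
lamp_handle wrist [(array([290.4, 293. ]), 0.59), (array([245.3, 321. ]), 0.55)]
lamp_handle scene [(array([223.3, 260.9]), 0.72)]
lamp_handle top []
lamp_hinge wrist [(array([222.9, 557.9]), 0.92)]
lamp_hinge scene [(array([281., 318.]), 0.97)]
lamp_hinge top [(array([135.5, 416.9]), 0.61)]
```

View pics/g1.png

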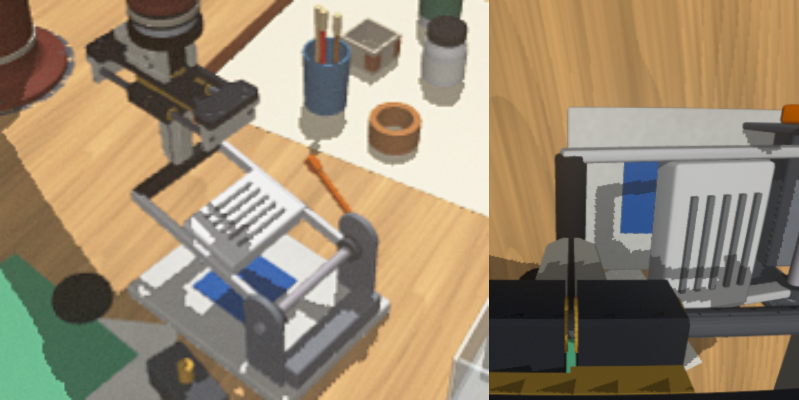

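The fingers closed just above the bar: they are centred over it but too high, so the bar is lower than I estimated. I'll probe for its top with the closed fingers.

Run:
```python
from c import *
q=sense()["position"]
g=movel([q[0],q[1],.10],max_speed=.02,guard=2.0); s=sense(); print(g,s["position"],s["ft_force"])
z=s["position"][2]
movel([q[0],q[1],z+.012],max_speed=.1)
set_gripper(.5,30)
print(movel([q[0],q[1],z-.030],max_speed=.05,guard=8))
set_gripper(0.0,30); s=sense(); print(s["position"],s["gripper_width"],s["gripper_force"],s["ft_force"])
```

```text
True [ 0.44327494 -0.15373025  0.12622123] [0.15022115 0.50728753 1.1252831 ]
False
[ 0.44301602 -0.15366471  0.09625083] 0.20544759469964052 29.998243153095245 [-1.21506858 -0.37172629  1.3787449 ]
```

Gripped: the width is about 19 mm and the bar is at z≈0.115, which puts the arm at about 0.08 rad. Now I raise it along the arc.

Run:
```python
from c import *
s=sense();P=np.array(s["position"]);a0=np.arcsin((P[2]+.019-.1)/.2)
d=Rz@[1,0,0]; H=P+d*.2*np.cos(a0); H[2]=.1-.019
print(a0,H)
np.save("stand.npy",[*(H-.08*d)[:2],w,a0,m])
for t in np.arange(a0+.1,1.63,.1):
    g=movel(H+.2*(-np.cos(t)*d+[0,0,np.sin(t)]),max_speed=.12,guard=30)
    s=sense(); print(round(t,2),np.round(s["ft_force"],1),round(s["gripper_width"],3),g)
    if g: break
```

```text
0.07632824545807186 [ 0.63884503 -0.19132652  0.081     ]
0.18 [4.8 0.5 0.6] 0.205 False
0.28 [ 7.6 -0.5 -1.2] 0.203 False
0.38 [11.5 -2.5 -4.9] 0.205 False
0.48 [16.3 -2.9 -9.8] 0.204 False
0.58 [ 18.8  -5.5 -13.9] 0.208 False
0.68 [ 22.4  -7.5 -19.6] 0.206 False
0.78 [ 24.8  -9.8 -27.5] 0.206 False
0.88 [ 22.8  -8.7 -31.9] 0.208 False
0.98 [ 19.3  -7.8 -33. ] 0.208 False
1.08 [ 15.1  -6.5 -32.9] 0.203 False
1.18 [ 11.2  -5.3 -30.5] 0.202 False
1.28 [  5.9  -3.4 -25.3] 0.208 False
1.38 [  2.9  -1.6 -31.2] 0.206 False
1.48 [  2.6  -2.1 -30.4] 0.206 False
1.58 [ -1.   -0.7 -31.3] 0.205 False
```

Run:
```python
from c import *
np.set_printoptions(precision=4,suppress=True)
set_gripper(.5); q=sense()["position"]; movel([q[0],q[1],q[2]+.09],max_speed=.2)
set_gripper(1.0)
# look at the box from above
d0=down(0.0)
p=np.array([.40,.0,.42])
move_ptp([.33,.29,.33],down(0.0))
print("t",sense()["time"])
cs={n:capture(n) for n in("wrist","scene","top")}
T=np.array(cs["wrist"]["pose"]); print(T[:3,3],T[:3,2])
a_=cs["scene"]["img"][120:330,180:400]
cv2.imwrite("pics/g2.png",np.hstack([cv2.resize(a_,None,fx=1.9,fy=1.9),cv2.resize(cs["wrist"]["img"],None,fx=.59,fy=.9975)[:399]]))
cv2.imwrite("pics/w2.png",cs["wrist"]["img"])
for l in("box","lamp_handle","pad_centre","marker_tip","lamp_hinge","brush_cup","glue_jar","varnish_can"):
    L={n:mark_of(n,l) for n in cs}
    for n in cs: print(l,n,[(np.round(k["location"],1),round(k["score"],2)) for k in L[n][:2]])
    ok=[n for n in cs if L[n] and L[n][0]["score"]>.5]
    if len(ok)>1:print(tri([cs[n] for n in ok],[L[n][0]["location"] for n in ok]))
for n in ("wrist","top"):
  r=masks_of(n,"box")
  if r:
    ys,xs=np.nonzero(r[0]["mask"]); pts=np.array([onz(cs[n],(i,j),.042)[:2] for i,j in zip(ys,xs)],np.float32)
    print(n,r[0]["score"],cv2.minAreaRect(pts),r[0]["location"])
```

```text
t 23.4583
[0.3302 0.3732 0.5174] [-0.001   0.2992  0.9542]
box wrist [(array([157.1, 390.4]), 0.61)]
box scene [(array([175.3, 347. ]), 0.85), (array([276.2, 291. ]), 0.31)]
box top [(array([226.1, 208. ]), 0.56)]
[0.454  0.2998 0.0002]
lamp_handle wrist []
lamp_handle scene [(array([209. , 322.2]), 0.71)]
lamp_handle top [(array([ 99.9, 442.2]), 0.67)]
[ 0.6378 -0.1921  0.3042]
pad_centre wrist [(array([366.2, 415.2]), 0.66)]
pad_centre scene [(array([277.6, 290.5]), 0.8)]
pad_centre top [(array([184.2, 405.4]), 0.97)]
[ 0.5398 -0.1729  0.0138]
marker_tip wrist [(array([361.7, 422.2]), 0.71)]
marker_tip scene [(array([219.1, 318.7]), 0.44), (array([278.7, 289.9]), 0.41)]
marker_tip top [(array([156.9, 382.6]), 0.64)]
[ 0.5719 -0.1235  0.0455]
lamp_hinge wrist []
lamp_hinge scene []
lamp_hinge top [(array([134.2, 417.8]), 0.88), (array([245. , 449.7]), 0.67)]
brush_cup wrist [(array([221.6, 384.8]), 0.66)]
brush_cup scene [(array([197.1, 325.6]), 0.86), (array([181.3, 383.6]), 0.5)]
brush_cup top [(array([224.5, 260. ]), 0.88), (array([182.3, 406.8]), 0.49)]
[ 0.4512  0.1736 -0.0035]
glue_jar wrist [(array([144. , 452.7]), 0.55)]
glue_jar scene [(array([181.7, 381.6]), 0.84)]
glue_jar top [(array([182.1, 205.5]), 0.78)]
[ 0.5652  0.3179 -0.0008]
varnish_can wrist [(array([ 73.7, 424.6]), 0.95)]
varnish_can scene [(array([157.1, 375.9]), 0.57)]
varnish_can top [(array([209.6, 158.7]), 0.69)]
[0.4981 0.4304 0.0063]
wrist 0.74 ((0.4496171772480011, 0.2968878746032715), (0.06738584488630295, 0.07450868934392929), 79.14149475097656) [159.3, 393.4]
top 0.9 ((0.4529358744621277, 0.2906351089477539), (0.07317355275154114, 0.0640256255865097), 77.98775482177734) [225.8, 208.4]
```

View pics/w2.png

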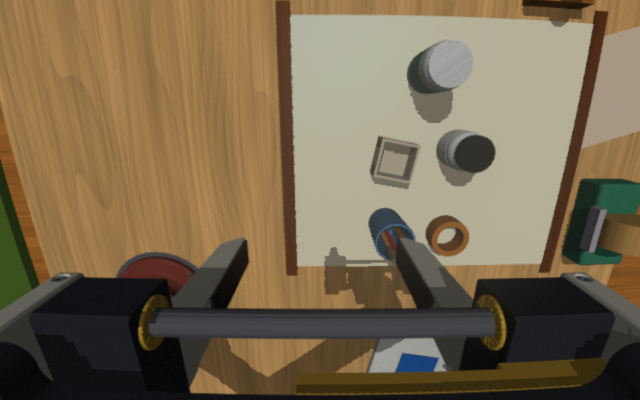

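The wrist view shows the box at (396,161), rotated about -0.21 rad, with the jar (467,150) and cup (390,232) close by. The gripper body would foul the marker at the pad. So I'll grip slightly off centre with a 13° lean that points away from the marker at the pad. I check IK before moving.

```bash
cat > d.py <<'E'
from c import *
L=np.deg2rad(13); yb=-.21
def lean(yc,ud): # closing dir yaw yc, body leans toward horizontal dir ud
    z=np.array([np.sin(L)*-np.cos(ud),-np.sin(L)*np.sin(ud),-np.cos(L)]); y=np.array([np.cos(yc),np.sin(yc),0]); return np.c_[np.cross(y,z),y,z]
def tcp(g,M): return g+.019*M[:,2]
u=np.array([np.cos(yb+np.pi/2),np.sin(yb+np.pi/2),0]); d=Rz@[1,0,0]
flip=0
Mp=lambda f: lean(yb+f,yb+np.pi/2); Mq=lambda f: lean(w+np.pi/2+f,w+np.pi)
gp=np.array([.4535,.2975,.034])+.008*u; gq=S((-.02,0,.054))-.008*d
E
python3 - <<'E'
from d import *
for f in(0,np.pi):
    print(f,quat(Mp(f)),quat(Mq(f)))
    for g,M in((gp,Mp(f)),(gp+[0,0,.22],Mp(f)),(gq+[0,0,.2],Mq(f)),(gq,Mq(f))):
        print(inverse_kinematics(tcp(g,M),quat(M)))
print(S((-.02,0,.02)))
E
```

```text
0 [0.07121643329813859, 0.772325554858426, 0.6250586130158051, -0.08799538189970064] [0.11269276833657632, 0.09424741306446409, 0.9890917336239718, -0.01073813633835617]
[-1.18769299  0.94972724  0.86069008  1.76093341 -0.63655223  0.93378297
 -0.28615478]
[-1.25402695  0.68298881  0.99574046  1.54587088 -0.37680798  1.33072496
 -0.43528524]
[-0.21090156  0.39369374  0.70124177  1.84836554 -0.42621241  0.80312857
  2.074787  ]
[ 0.19494385  0.63181277  0.13153772  2.05925323 -0.41980941  0.24886206
  2.07014208]
3.141592653589793 [-0.08799538189970064, -0.6250586130158051, 0.772325554858426, -0.07121643329813859] [0.01073813633835617, 0.9890917336239718, -0.09424741306446392, 0.11269276833657633]
[-0.80368192  0.77923554  0.15301618  1.74832935  0.04733761  0.79832486
  2.21070627]
[-0.84167471  0.51821545  0.2128337   1.53258129  0.04496716  1.27322313
  2.26765452]
[-0.44447573  0.53627474  1.13772285  1.8537138  -0.72614883  0.94273566
 -0.76952403]
[-0.02372972  0.67511986  0.46741143  2.06583596 -0.98040214  0.38127646
 -0.53363553]
[ 0.54064461 -0.17244063  0.02      ]
```

Run:
```python
from d import *
M=Mp(0); Q=quat(M); t0=sense()["time"]
set_gripper(.88,15)
move_ptp(tcp(gp+[0,0,.17],M),Q)
movel(tcp(gp+[0,0,.03],M),max_speed=.2,orientation=Q)
g=movel(tcp(gp,M),max_speed=.06,guard=6); print(g,sense()["position"],tcp(gp,M))
if not g:
    set_gripper(0,15); s=sense(); print(s["gripper_width"],s["gripper_force"],s["ft_force"])
c=capture("top"); print(sense()["time"]-t0)
```

```text
False [0.45440425 0.30096524 0.01532222] [0.45427671 0.30114407 0.01548697]
0.6896619683913334 14.974038004875183 [-0.23777938  0.36839706  1.20829685]
3.2333999999999996
```

Run:
```python
from d import *
np.set_printoptions(precision=4,suppress=True)
M=Mp(0);N=Mq(0)
movel(tcp(gp+[0,0,.22],M),max_speed=.2)
movel(tcp(gq+[0,0,.20],N),max_speed=.25,orientation=quat(N))
movel(tcp(gq+[0,0,.03],N),max_speed=.2)
s=sense(); print(s["time"],s["gripper_width"],s["gripper_force"],s["ft_force"])
cs={n:capture(n) for n in("wrist","scene","top")}
a_=cs["scene"]["img"][150:330,200:400]; cv2.imwrite("pics/p1.png",np.hstack([cv2.resize(a_,(400,360)),cv2.resize(cs["wrist"]["img"][40:],(400,360))]))
for l in("box","pad_centre"):
    for n in cs: print(l,n,[(np.round(k["location"],1),round(k["score"],2)) for k in mark_of(n,l)[:2]], proj(cs[n],S((-.02,0,.05 if l=="box" else .02))))
```

```text
32.9917 0.6862222863384007 14.97483417391777 [-0.0798 -0.3376 -0.1484]
box wrist [(array([229.6, 322.7]), 0.56)] [[227.5488 322.1936]]
box scene [(array([271. , 292.5]), 0.83)] [[268.6994 291.1396]]
box top [(array([183.7, 406.2]), 0.67)] [[181.4495 407.2242]]
pad_centre wrist [(array([203.8, 317.4]), 0.93)] [[206.6822 322.142 ]]
pad_centre scene [(array([276.1, 291. ]), 0.67)] [[276.6843 291.5234]]
pad_centre top [(array([181.3, 404.4]), 0.92)] [[183.9743 404.6865]]
```

View pics/p1.png

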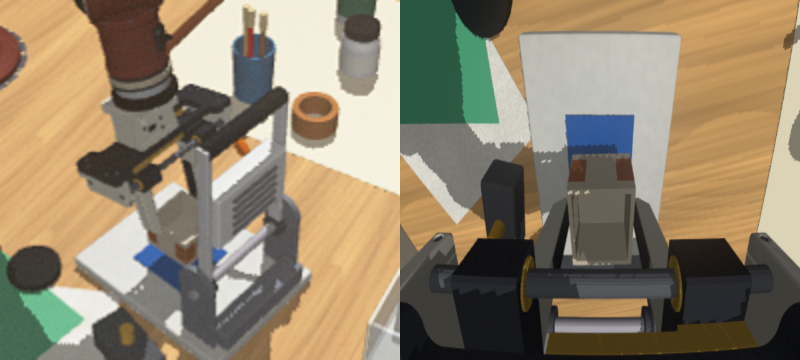

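The box hangs level above the pad and square with it: box columns 569–635, pad 567–633 in the wrist half. I'll set it down.

Run:
```python
from d import *
np.set_printoptions(precision=4,suppress=True)
N=Mq(0)
movel(tcp(gq+[0,0,.006],N),max_speed=.1)
g=movel(tcp(gq-[0,0,.004],N),max_speed=.02,guard=2.5); s=sense(); print(g,s["position"]-tcp(gq,N),s["ft_force"])
set_gripper(.85); pause(.3)
movel(tcp(gq+[0,0,.10],N),max_speed=.2)
p=tcp(gq+[-.12,0,.20],N); movel(p,max_speed=.3)
cs={n:capture(n) for n in("wrist","scene","top")}
cv2.imwrite("pics/p2.png",np.hstack([cv2.resize(cs["top"]["img"][90:260,340:490],(400,453)),cv2.resize(cs["wrist"]["img"][:,160:480],(362,453))]))
for l in("box","pad_centre"):
    L={n:mark_of(n,l)for n in cs}
    for n in cs: print(l,n,[(np.round(k["location"],1),round(k["score"],2)) for k in L[n][:2]], proj(cs[n],S((-.02,0,.02))))
print(sense()["time"])
```

```text
True [ 0.0005 -0.0002 -0.0002] [0.3708 0.0346 1.9613]
box wrist [(array([220.1, 337. ]), 0.71)] [[216.1235 335.8364]]
box scene [(array([278.4, 290.7]), 0.75), (array([195.6, 328.6]), 0.16)] [[276.6843 291.5234]]
box top [(array([184.4, 404.8]), 0.86)] [[183.9743 404.6865]]
pad_centre wrist [] [[216.1235 335.8364]]
pad_centre scene [(array([279.8, 289.7]), 0.75), (array([220.3, 317. ]), 0.62)] [[276.6843 291.5234]]
pad_centre top [(array([182. , 407.6]), 0.89), (array([157.2, 381.3]), 0.44)] [[183.9743 404.6865]]
36.8083
```

View pics/p2.png

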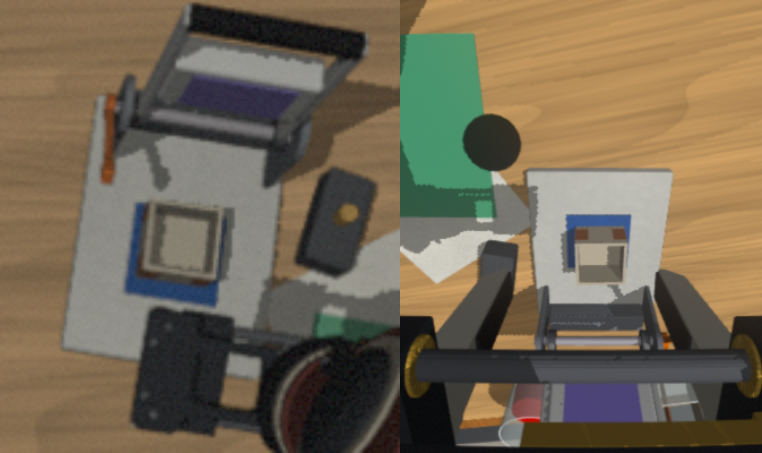

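The box stands square on the pad. It may sit several millimetres towards +x, since the front blue strip looks wider than 10 mm. I'll measure that strip.

Run:
```python
from d import *
np.set_printoptions(precision=1,suppress=True)
for n in("wrist","top"):
    c=capture(n); hsv=cv2.cvtColor(c["img"],cv2.COLOR_BGR2HSV)
    m=(hsv[...,0]>100)&(hsv[...,0]<125)&(hsv[...,1]>130)
    ys,xs=np.nonzero(m); P=np.array([onz(c,(i,j),.02) for i,j in zip(ys,xs)])
    l=(P-S((-.02,0,.02)))@Rz*1000; k=(abs(l[:,:2])<60).all(1); l=l[k]; print(n,len(l),"x",np.percentile(l[:,0],[0.5,99.5]),"y",np.percentile(l[:,1],[.5,99.5]))
    for yy in(-32,-24,-16,-8,0,8,16,24,32):
        s=l[abs(l[:,1]-yy)<3,0]; print(yy,len(s),(s.min(),s[s<0].max()) if len(s) and (s<0).any() else None)
    for xx in(-24,-12,0,12,24):
        s=l[abs(l[:,0]-xx)<3,1]; a1=s[s>0];a2=s[s<0]; print(" x",xx,(a1.min(),a1.max()) if len(a1) else 0,(a2.min(),a2.max()) if len(a2) else 0)
```

```text
wrist 490 x [-43.8 -17.2] y [-41.5  38.2]
-32 37 (np.float64(-43.66373849785598), np.float64(-28.496211009813035))
-24 32 (np.float64(-43.67707126842713), np.float64(-31.92485955313165))
-16 32 (np.float64(-43.69381372695406), np.float64(-31.94131706616115))
-8 32 (np.float64(-43.7083866620645), np.float64(-31.95528479872689))
0 34 (np.float64(-43.72662178602276), np.float64(-31.96948407756536))
8 32 (np.float64(-43.7424431002705), np.float64(-31.98683091827972))
16 34 (np.float64(-43.76218265598025), np.float64(-32.001544914649365))
24 32 (np.float64(-43.77926375965125), np.float64(-32.01951426231334))
32 39 (np.float64(-43.8005233880584), np.float64(-23.44878824053447))
 x -24 (np.float64(34.52347448406768), np.float64(37.8831037468624)) (np.float64(-41.5899438805382), np.float64(-35.56003977392022))
 x -12 (np.float64(36.870538612389126), np.float64(36.870538612389126)) 0
 x 0 0 0
 x 12 0 0
 x 24 0 0
top 234 x [-42.3  36.3] y [-42.   37.8]
-32 16 (np.float64(-42.066876281644824), np.float64(-29.254401089828676))
-24 12 (np.float64(-40.81042816908999), np.float64(-30.40866082424103
[... 231 characters left out ...]
oat64(-40.97226169427122), np.float64(-30.577733241271552))
16 13 (np.float64(-42.117552372304004), np.float64(-29.700603568936742))
24 14 (np.float64(-41.241829882578074), np.float64(-30.850860266706068))
32 31 (np.float64(-42.00478881153306), np.float64(-0.5045269732078861))
 x -24 (np.float64(34.96845878887514), np.float64(37.98758471501102)) (np.float64(-40.597447692183025), np.float64(-35.80143373035878))
 x -12 (np.float64(34.178952463555284), np.float64(36.882769867979)) 0
 x 0 (np.float64(33.380459465569984), np.float64(36.08898340994781)) 0
 x 12 (np.float64(34.650723012314685), np.float64(37.682096305904096)) 0
 x 24 (np.float64(33.840163373998934), np.float64(36.87572468882637)) 0
```

The front strip is 12 mm wide where 10 would be perfect, and the box is square, so the placing is good to about 3 mm. Next I get the marker angle offline from the colour of the orange finger in the first pictures.

Run:
```python
from d import *
np.set_printoptions(precision=2,suppress=True)
for n in("scene","top"):
    c=capture(n); im=cv2.imread(f"pics/{n}0.png"); hsv=cv2.cvtColor(im,cv2.COLOR_BGR2HSV)
    mk=((hsv[...,0]>5)&(hsv[...,0]<18)&(hsv[...,1]>170)).astype(np.uint8)
    r0,r1,c0,c1={"scene":(205,265,305,355),"top":(120,165,370,392)}[n]
    z=np.zeros_like(mk); z[r0:r1,c0:c1]=mk[r0:r1,c0:c1]
    N,lb,st,ce=cv2.connectedComponentsWithStats(z); i=1+st[1:,4].argmax(); ys,xs=np.nonzero(lb==i); pts=np.c_[ys,xs].astype(float)
    mu=pts.mean(0); v=np.linalg.svd(pts-mu)[2][0]; t=(pts-mu)@v; e=[mu+v*t.min(),mu+v*t.max()]; print(n,len(pts),e,"dir",np.degrees(np.arctan2(v[0],v[1]))%180)
    for q in np.arange(.5,1.0,.05):
        A,B=proj(c,[S((.08-.1*np.cos(q),.086,.1+.1*np.sin(q))),S((.08-.02*np.cos(q),.086,.1+.02*np.sin(q)))]); dd=A-B
        print(round(q,2),A,B,np.degrees(np.arctan2(dd[0],dd[1]))%180)
    print("handle0",proj(c,[hp(.076),hp(.15),hp(.23)]))
```

```text
scene 89 [array([220.15, 318.8 ]), array([244.51, 336.29])] dir 54.326531543284446
0.5 [224.02 317.93] [248.85 339.9 ] 48.49450974158577
0.55 [223.18 318.73] [248.69 340.07] 50.07856276244274
0.6 [222.42 319.59] [248.56 340.26] 51.6675014549468
0.65 [221.73 320.53] [248.44 340.46] 53.26689239722876
0.7 [221.11 321.53] [248.34 340.68] 54.88241607091737
0.75 [220.58 322.61] [248.25 340.91] 56.51992874453036
0.8 [220.13 323.74] [248.18 341.14] 58.18552651656118
0.85 [219.77 324.95] [248.13 341.39] 59.88561213920961
0.9 [219.5  326.21] [248.1  341.65] 61.62696509670985
0.95 [219.31 327.53] [248.08 341.93] 63.416815176288154
handle0 [[231.17 261.21]
 [227.18 261.24]
 [223.06 261.63]]
top 62 [array([125.96, 381.15]), array([157.04, 379.82])] dir 92.43675171049017
0.5 [160.14 377.35] [134.43 379.16] 94.02742415105257
0.55 [158.49 377.79] [134.1  379.24] 93.42032517295002
0.6 [156.74 378.23] [133.76 379.33] 92.73427477630015
0.65 [154.91 378.68] [133.4  379.41] 91.94887485071608
0.7 [152.99 379.14] [133.02 379.5 ] 91.03632265990112
0.75 [150.99 379.6 ] [132.64 379.58] 89.95772812228034
0.8 [148.91 380.06] [132.24 379.67] 88.65703221079337
0.85 [146.77 380.52] [131.84 379.75] 87.05052402550473
0.9 [144.56 380.99] [131.42 379.84] 85.00785146531598
0.95 [142.3  381.45] [131.   379.92] 82.31559649260281
handle0 [[220.01 407.69]
 [218.44 409.22]
 [216.13 410.97]]
```

```bash
cat > e.py <<'E'
from d import *
H=np.array([.6375,-.1912,.081]); D=down(w)
def T(t): return H+.2*(-np.cos(t)*d+np.array([0,0,np.sin(t)]))
E
python3 - <<'E'
from e import *
q=sense()["position"]; movel([q[0]+.03,q[1],.40],max_speed=.35)
set_gripper(.5,18)
p=T(1.575); move_ptp([p[0],p[1],.38],D)
g=movel(p,max_speed=.15,guard=10); print(g,sense()["position"],p)
if not g:
    set_gripper(0); s=sense(); print(s["gripper_width"],s["gripper_force"],s["ft_force"],s["time"])
E
```

```text
False [ 0.63871675 -0.19179059  0.28243441] [ 0.6383256  -0.19135878  0.28099823]
0.19279813758170136 17.78272122144699 [-3.34677149  0.88727848  2.83706437] 41.05
```

Run:
```python
from e import *
for t in(1.42,1.27,1.12,.97,.82,.68):
    g=movel(T(t),max_speed=.15,guard=35); s=sense(); print(t,np.round(s["ft_force"],1),round(s["gripper_width"],3),g)
    if g: break
print(s["time"],s["position"],T(.68))
cs={n:capture(n) for n in("scene","top")}
for n in cs: cv2.imwrite(f"pics/{n}_l.png",cs[n]["img"])
cv2.imwrite("pics/l1.png",np.hstack([cv2.resize(cs["scene"]["img"][170:310,230:370],(560,560),interpolation=cv2.INTER_CUBIC)]))
```

```text
1.42 [-0.5  0.9  7.3] 0.181 False
1.27 [-3.7  2.1 12.2] 0.17 False
1.12 [-6.3  3.  18.9] 0.151 False
0.97 [-11.4   5.2  20.9] 0.127 False
0.82 [-12.4   4.   17.2] 0.021 False
0.68 [0.8 0.5 0.6] 0.01 False
43.1417 [ 0.48445039 -0.16176022  0.20619558] [ 0.48478406 -0.1618297   0.2067586 ]
```

View pics/l1.png

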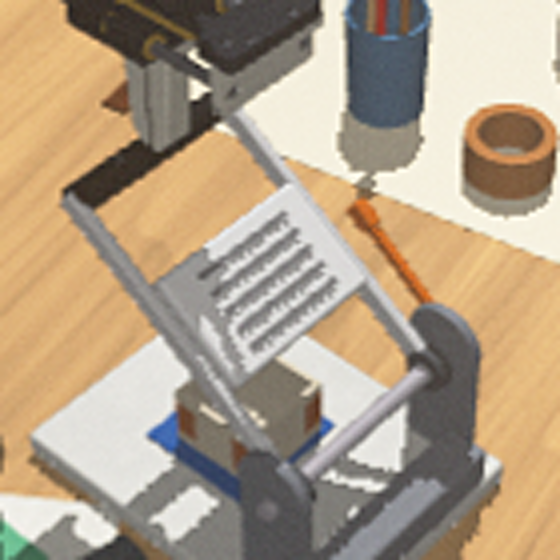

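The bar slipped off the fingertips near the end, but the arm holds near the marker angle. In this crop the arm side bars run at about 50–53° and the marker at about 54°. I'll compute both angles through the model from the same picture.

Run:
```python
from e import *
np.set_printoptions(precision=2,suppress=True)
c=capture("scene"); im=lambda u,v: np.array([170+v/4,230+u/4])
print("hinge px",(im(305,475)+im(435,372))/2, proj(c,S((.08,0,.1))))
print("hinge ends",im(305,475),im(435,372),proj(c,[S((.08,-.066,.1)),S((.08,.066,.1))]))
print("handle obs",im(70,195),im(225,110))
def dirn(A,B): e=A-B; return np.degrees(np.arctan2(e[0],e[1]))%180
print("bars obs +y",dirn(im(230,115),im(425,350)),"-y",dirn(im(75,195),im(265,450)),"marker",dirn(im(362,212),im(428,300)))
for q in np.arange(.4,.9,.05):
    f=lambda r,yy: proj(c,S((.08-r*np.cos(q),yy,.1+r*np.sin(q))))[0]
    print(round(q,2),f(.2,-.064),f(.2,.064),dirn(f(.19,.06),f(.02,.06)),dirn(f(.19,-.06),f(.02,-.06)),"mk",dirn(f(.1,.086),f(.02,.086)))
for n,l in(("scene","lamp_handle"),("top","lamp_handle")):
    if n=="top": ct=capture("top")
    r=mark_of(n,l); print(n,[(np.round(k["location"],1),round(k["score"],2)) for k in r[:2]])
for q in(.5,.6,.7,.8): print(q,proj(ct,S((.08-.2*np.cos(q),0,.1+.2*np.sin(q)))))
```

```text
hinge px [275.88 322.5 ] [[275.84 322.15]]
hinge ends [288.75 306.25] [263.   338.75] [[293.07 302.75]
 [259.77 340.21]]
handle obs [218.75 247.5 ] [197.5  286.25]
bars obs +y 50.31454566994475 -y 53.31027716752419 marker 53.13010235415598
0.4 [229.09 243.65] [202.02 282.52] 45.55648815382207 46.69640621208532 mk 45.31900201795227
0.45 [227.03 244.48] [199.91 283.57] 47.102028118646786 48.01691723329418 mk 46.909829285178006
0.5 [225.1  245.47] [197.91 284.77] 48.64124329152665 49.33082244682262 mk 48.49450974158577
0.55 [223.3  246.61] [196.03 286.12] 50.179630217398824 50.643333466049086 mk 50.07856276244274
0.6 [221.65 247.91] [194.29 287.63] 51.72267746117848 51.95964639445151 mk 51.66750145494677
0.65 [220.15 249.37] [192.68 289.28] 53.275927948144414 53.285013309969116 mk 53.26689239722876
0.7 [218.8  250.99] [191.23 291.09] 54.84504211278653 54.62481504505293 mk 54.882416070917316
0.75 [217.63 252.77] [189.92 293.05] 56.43586277659418 55.984636958169204 mk 56.51992874453036
0.8 [216.62 254.71] [188.78 295.16] 58.05448264345375 57.37034945801 mk 58.18552651656118
0.85 [215.8 256.8] [187.8  297.42] 59.70731523920496 58.788195138709966 mk 59.88561213920961
scene [(array([205. , 266.6]), 0.68)]
top [(array([197.6, 423.2]), 0.65)]
0.5 [[203.45 417.58]]
0.6 [[196.86 420.21]]
0.7 [[189.3  422.89]]
0.8 [[180.84 425.58]]
```

The hinge model matches the picture to within 0.4 px. The arm is at about 0.585 rad and the marker at about 0.65–0.68. I'll regrip deeper and lift the arm by about 0.075 rad, then check from the side.

Run:
```python
from e import *
np.set_printoptions(precision=4,suppress=True)
b=lambda t:S((.08-.2*np.cos(t),0,.1+.2*np.sin(t)))
q=sense()["position"]; movel([q[0],q[1],q[2]+.05],max_speed=.2)
set_gripper(.55,25)
p=b(.585); movel([p[0],p[1],p[2]+.035],max_speed=.2)
g=movel(p-[0,0,.033],max_speed=.1,guard=6); print(g,sense()["position"],p)
set_gripper(0); s=sense(); print(s["gripper_width"],s["gripper_force"],s["ft_force"],s["time"])
for f in(30,40,50):
    L_=np.deg2rad(f); z=np.array([0,-np.sin(L_),-np.cos(L_)]); z=Rz@z
    for y in(Rz@[1.,0,0],):
        M=np.c_[np.cross(y,z),y,z]
        for pos in((-.0,.22,.24),(0,.25,.28),(.0,.18,.28)): print(f,pos,inverse_kinematics(S(pos),quat(M)) is not None)
```

```text
False [ 0.4756 -0.1602  0.178 ] [ 0.4751 -0.1598  0.2104]
0.2101190079358126 24.99987244606018 [ 3.2257 -0.8511 -0.5544] 46.4917
30 (-0.0, 0.22, 0.24) True
30 (0, 0.25, 0.28) True
30 (0.0, 0.18, 0.28) True
40 (-0.0, 0.22, 0.24) True
40 (0, 0.25, 0.28) True
40 (0.0, 0.18, 0.28) True
50 (-0.0, 0.22, 0.24) True
50 (0, 0.25, 0.28) True
50 (0.0, 0.18, 0.28) True
```

Run:
```python
from e import *
np.set_printoptions(precision=4,suppress=True)
b=lambda t:S((.08-.2*np.cos(t),0,.1+.2*np.sin(t)))
q=np.array(sense()["position"])
print(movel(q+b(.66)-b(.585),max_speed=.06,guard=30)); print(sense()["ft_force"])
set_gripper(.55); q=sense()["position"]; movel([q[0],q[1],q[2]+.10],max_speed=.2)
L_=np.deg2rad(45); z=Rz@np.array([0,-np.sin(L_),-np.cos(L_)]); y=Rz@[1.,0,0]; M=np.c_[np.cross(y,z),y,z]
move_ptp(S((0,.22,.27)),quat(M)); pause(.2)
cs={n:capture(n) for n in("scene","top","wrist")}; print(sense()["time"])
import pickle; pickle.dump(cs,open("cs.pkl","wb"))
c=cs["wrist"]; cv2.imwrite("pics/side.png",c["img"])
for n in cs:
    for l in("lamp_handle","marker_tip","lamp_hinge"): print(n,l,[(np.round(k["location"],1),round(k["score"],2)) for k in mark_of(n,l)[:2]])
    for t in(.55,.65,.75): print(t,proj(cs[n],[b(t),S((.08-.1*np.cos(t),.086,.1+.1*np.sin(t)))]).ravel())
print(proj(c,S((.08,0,.1))))
```

```text
False
[ 2.7678 -1.6757 -8.2606]
49.65
scene lamp_handle [(array([202.4, 270. ]), 0.86)]
scene marker_tip [(array([219.5, 318.5]), 0.65)]
scene lamp_hinge []
0.55 [209.2059 267.0273 223.1839 318.7262]
0.65 [205.9435 270.0091 221.7253 320.5273]
0.75 [203.2894 273.6115 220.5817 322.6055]
top lamp_handle [(array([194.3, 424.2]), 0.82), (array([171. , 462.2]), 0.65)]
top marker_tip [(array([159.4, 383.5]), 0.58), (array([178. , 270.9]), 0.29)]
top lamp_hinge [(array([135.7, 417.4]), 0.84)]
0.55 [200.2757 418.8849 158.4887 377.7851]
0.65 [193.1933 421.5494 154.9081 378.6791]
0.75 [185.1748 424.2404 150.9868 379.5953]
wrist lamp_handle [(array([142.4, 322.1]), 0.74), (array([260.3, 269.9]), 0.63)]
wrist marker_tip [(array([193.8, 321.5]), 0.83)]
wrist lamp_hinge [(array([186.7, 365.8]), 0.88)]
0.55 [248.1054 260.0987 187.0365 317.7913]
0.65 [259.0973 266.8635 192.6394 322.2172]
0.75 [269.6356 275.0723 197.9352 327.3663]
[[186.2942 371.239 ]]
```

View pics/side.png

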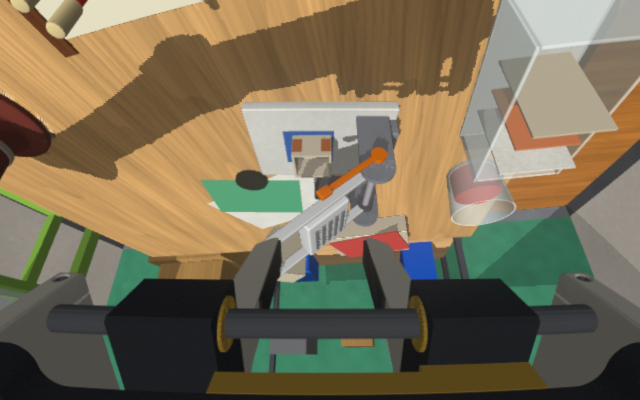

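Run:
```python
from e import *
import pickle
from scipy.optimize import least_squares
np.set_printoptions(precision=2,suppress=True)
cs=pickle.load(open("cs.pkl","rb"))
for n,box in(("wrist",(148,202,312,392)),("scene",(205,265,305,355)),("top",(115,165,370,392))):
    c=cs[n]; hsv=cv2.cvtColor(c["img"],cv2.COLOR_BGR2HSV); r0,r1,c0,c1=box
    m=np.zeros(hsv.shape[:2],bool); m[r0:r1,c0:c1]=((hsv[...,0]>5)&(hsv[...,0]<18)&(hsv[...,1]>150))[r0:r1,c0:c1]
    # backproject onto marker plane y=.086 of the stand; angle about the hinge
    ys,xs=np.nonzero(m); nrm=Rz@[0,1,0]; P0=S((.08,.088,.1)); L=[]
    for i,j in zip(ys,xs):
        o,v=ray(c,(i,j)); p=o+v*((P0-o)@nrm)/(v@nrm); L.append((p-P0)@Rz)
    L=np.array(L); X=-L[:,0];Z=L[:,2]; k=(np.hypot(X,Z)>.03)&(np.hypot(X,Z)<.115)
    A=np.c_[X,Z][k]; mu=A.mean(0); v=np.linalg.svd(A-mu)[2][0]; r=np.hypot(*A.T)
    print(n,k.sum(),"slope",np.arctan(v[1]/v[0]),"about hinge",np.arctan2(mu[1],mu[0]),"tip r",r.max())
c=cs["wrist"]; g=cv2.resize(c["img"][130:290,250:410],(600,600),interpolation=cv2.INTER_CUBIC)
b=lambda r,yy,t,h=0:S((.08-r*np.cos(t)+h*np.sin(t),yy,.1+r*np.sin(t)+h*np.cos(t)))
for t,col in((.62,(255,0,0)),(.66,(0,255,0)),(.70,(0,0,255))):
    for pts in([b(.0,.064,t),b(.2,.064,t)],[b(0,.09,t),b(.1,.09,t)]):
        q=proj(c,pts); q=((q-[130,250])*3.75).astype(int); cv2.line(g,tuple(map(int,q[0][::-1])),tuple(map(int,q[1][::-1])),col,1)
cv2.imwrite("pics/ov.png",g)
```

```text
wrist 435 slope 0.748156910251383 about hinge 0.63820197438829 tip r 0.10794258582969034
scene 120 slope 0.6812557273908538 about hinge 0.5496106432765615 tip r 0.10603858095642738
top 56 slope 0.5748951071323437 about hinge 1.0038746849282851 tip r 0.11381550168787495
```

View pics/ov.png

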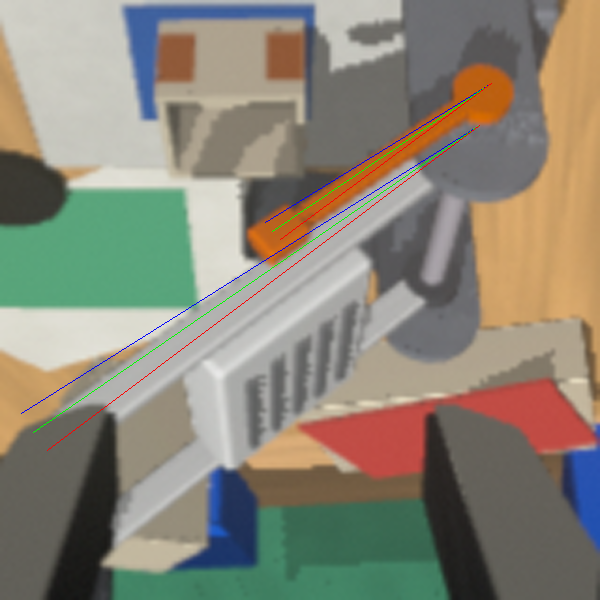

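The overlay puts the marker (hub (483,95) to tip (272,236), slope 0.68) at about 0.666 rad. The arm bar's slope of about 0.69 puts it at about 0.66 rad, so the two line up within about 0.02 rad. The box stands upright on the pad and the robot is clear of everything, so I hand in.

```bash
python3 -c "
from h import *
print(sign_off(), sense()['time'])"
```

```text
the job is handed in; nothing more can be done
the job is handed in; nothing more can be done
```

I handed in the job at about 50 s of the 69 s allowed: the box stands square on the blue pad, about 3 mm off centre, and the lamp arm is released about 0.02 rad from the marker by my camera estimates; sign-off returned no verdict.

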